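Return the cleaned microscope objectives in reverse order

TASK

Move the four microscope objectives from the light grey cleaning tray into the wells of the wooden storage block in reverse order: the one nearest the tray's black end bar goes into the block's well farthest from the block's black bar, and so on, until the one farthest from the tray's bar stands nearest the block's bar. Keep them upright and set each one down fully into its well rather than dropping it.

Things in the scene. Friction and masses are not known exactly. Their poses are not given: they have to be found in the camera images.
- tray: Cleaning tray: light grey plastic plate, 90 (x) x 250 (y) x 14 mm high, fixed, plus a black bar (16 mm wide, 15 high) on its +y end. Four round wells 38 mm wide, 10 deep (floor 4 mm above the bench), centred at x = 0, y = -90, -30, +30, +90 mm. Origin: centre of the 250 mm plate's underside, on the bench; z up, +y to the black bar. At the start each well holds an objective.
- block: Storage block: wooden plate, 90 (x) x 250 (y) x 14 mm high, fixed, plus a black bar (16 mm wide, 15 high) on its +y end. Four round wells 38 mm wide, 10 deep (floor 4 mm above the bench), centred at x = 0, y = -90, -30, +30, +90 mm. Origin: centre of the 250 mm plate's underside, on the bench; z up, +y to the black bar. The wells start empty.
- objective_red (a point): Microscope objective with a red cone and band, loose, nose up in a tray well: metal barrel 32 mm in diameter from 18 to 50 mm above its underside, 28 mm foot below, red cone above narrowing to 16 mm; 70 mm tall, about 0.15 kg. The point is its centre, 35 mm above its underside (39 mm above the bench when seated in a well); z up along its axis.
- objective_yellow (a point): Microscope objective with a yellow cone and band, loose, nose up in a tray well: metal barrel 32 mm in diameter from 18 to 50 mm above its underside, 28 mm foot below, yellow cone above narrowing to 16 mm; 70 mm tall, about 0.15 kg. The point is its centre, 35 mm above its underside (39 mm above the bench when seated in a well); z up along its axis.
- objective_green (a point): Microscope objective with a green cone and band, loose, nose up in a tray well: metal barrel 32 mm in diameter from 18 to 50 mm above its underside, 28 mm foot below, green cone above narrowing to 16 mm; 70 mm tall, about 0.15 kg. The point is its centre, 35 mm above its underside (39 mm above the bench when seated in a well); z up along its axis.
- objective_blue (a point): Microscope objective with a blue cone and band, loose, nose up in a tray well: metal barrel 32 mm in diameter from 18 to 50 mm above its underside, 28 mm foot below, blue cone above narrowing to 16 mm; 70 mm tall, about 0.15 kg. The point is its centre, 35 mm above its underside (39 mm above the bench when seated in a well); z up along its axis.
- tag_red: Red tag, 14 x 32 x 14 mm, fixed to the tray's front edge (-x side, 53 mm from the row of wells) beside the well where the red objective starts; it stays there and so keeps a record of the starting order. Origin: centre of its underside, on the bench; axes as the tray's.
- tag_yellow: Yellow tag, 14 x 32 x 14 mm, fixed to the tray's front edge (-x side, 53 mm from the row of wells) beside the well where the yellow objective starts; it stays there and so keeps a record of the starting order. Origin: centre of its underside, on the bench; axes as the tray's.
- tag_green: Green tag, 14 x 32 x 14 mm, fixed to the tray's front edge (-x side, 53 mm from the row of wells) beside the well where the green objective starts; it stays there and so keeps a record of the starting order. Origin: centre of its underside, on the bench; axes as the tray's.
- tag_blue: Blue tag, 14 x 32 x 14 mm, fixed to the tray's front edge (-x side, 53 mm from the row of wells) beside the well where the blue objective starts; it stays there and so keeps a record of the starting order. Origin: centre of its underside, on the bench; axes as the tray's.

How it is judged (in metres and radians):
At the end, for the whole second after the job is handed in: Each objective stands in the block's well that mirrors its starting well (the tray well at y, marked by its tag, gives the block well at -y): centre within 10 mm of the well's centre along the block's x and y, 35 to 43 mm above the bench, within 0.1 rad of upright, and slower than 0.02 m/s (((y of tag_red in the frame of tray between -0.11 and -0.07 m and y of objective_red in the frame of block between 0.08 and 0.1 m) or (y of tag_red in the frame of tray between -0.05 and -0.01 m and y of objective_red in the frame of block between 0.02 and 0.04 m) or (y of tag_red in the frame of tray between 0.01 and 0.05 m and y of objective_red in the frame of block between -0.04 and -0.02 m) or (y of tag_red in the frame of tray between 0.07 and 0.11 m and y of objective_red in the frame of block between -0.1 and -0.08 m)) and x of objective_red in the frame of block between -0.01 and 0.01 m and z of objective_red in the frame of block between 0.035 and 0.043 m and angle between each of objective_red, objective_yellow, objective_green, objective_blue's own z axis and vertical below 0.1 rad and linear speed of each of obj_red, obj_yellow, obj_green, obj_blue below 0.02 m/s and ((y of tag_yellow in the frame of tray between -0.11 and -0.07 m and y of objective_yellow in the frame of block between 0.08 and 0.1 m) or (y of tag_yellow in the frame of tray between -0.05 and -0.01 m and y of objective_yellow in the frame of block between 0.02 and 0.04 m) or (y of tag_yellow in the frame of tray between 0.01 and 0.05 m and y of objective_yellow in the frame of block between -0.04 and -0.02 m) or (y of tag_yellow in the frame of tray between 0.07 and 0.11 m and y of objective_yellow in the frame of block between -0.1 and -0.08 m)) and x of objective_yellow in the frame of block between -0.01 and 0.01 m and z of objective_yellow in the frame of block between 0.035 and 0.043 m and ((y of tag_green in the frame of tray between -0.11 and -0.07 m and y of objective_green in the frame of block between 0.08 and 0.1 m) or (y of tag_green in the frame of tray between -0.05 and -0.01 m and y of objective_green in the frame of block between 0.02 and 0.04 m) or (y of tag_green in the frame of tray between 0.01 and 0.05 m and y of objective_green in the frame of block between -0.04 and -0.02 m) or (y of tag_green in the frame of tray between 0.07 and 0.11 m and y of objective_green in the frame of block between -0.1 and -0.08 m)) and x of objective_green in the frame of block between -0.01 and 0.01 m and z of objective_green in the frame of block between 0.035 and 0.043 m and ((y of tag_blue in the frame of tray between -0.11 and -0.07 m and y of objective_blue in the frame of block between 0.08 and 0.1 m) or (y of tag_blue in the frame of tray between -0.05 and -0.01 m and y of objective_blue in the frame of block between 0.02 and 0.04 m) or (y of tag_blue in the frame of tray between 0.01 and 0.05 m and y of objective_blue in the frame of block between -0.04 and -0.02 m) or (y of tag_blue in the frame of tray between 0.07 and 0.11 m and y of objective_blue in the frame of block between -0.1 and -0.08 m)) and x of objective_blue in the frame of block between -0.01 and 0.01 m and z of objective_blue in the frame of block between 0.035 and 0.043 m); the robot touches nothing.
It fails at once if an objective is tipped over (more than 0.5 rad from upright) (angle between any of objective_red, objective_yellow, objective_green, objective_blue's own z axis and vertical above 0.5 rad).
It fails at once if an objective is dropped (moves faster than 0.6 m/s while the fingers do not touch it: a fall of about 18 mm or more) ((linear speed of obj_red above 0.6 m/s and contact force between obj_red and the fingers below 0.05 N) or (linear speed of obj_yellow above 0.6 m/s and contact force between obj_yellow and the fingers below 0.05 N) or (linear speed of obj_green above 0.6 m/s and contact force between obj_green and the fingers below 0.05 N) or (linear speed of obj_blue above 0.6 m/s and contact force between obj_blue and the fingers below 0.05 N)).
It also fails if it takes over 120 s, if anything falls off the work surface, if the arm or the gripper's body presses on something with over 40 N, if the wrist force passes 120 N, or if a joint passes its speed limit or range.

ROBOT

A 7-joint arm with a two-finger parallel gripper is mounted at the origin on the work surface. World frame = base frame: x ahead of the robot, y to its left, z up, the work surface at z = 0. Lengths are in mm, angles in rad, forces in N, time in s.
With the tool pointing down it reaches from about 350 to 900 mm from the base axis. Payload 7.2 kg.
Tool frame: the origin (TCP) lies on the mounting face of the last link; the fingertips stand 173 mm ahead of it and the grasp point (between the pads) lies 155 mm ahead of it (arm.tips_ahead is the distance from the TCP to the fingertips, in mm); x points along the fingers, y is the direction in which the jaws open and shut, and the axes are right-handed (so a half turn about x gives the same grasp; the last joint's range is limited). The gripper opens to 85 mm and grips with 20 to 120 N. Pads are 22 mm wide; open, the fingers measure 114 mm over their backs; the gripper's body (76 mm by 85 mm) begins 54 mm behind the grasp point. The pads swing forward as they close: fully open they stand 13 mm farther back than shut.
Start: joints at [1.063, 0.411, -0.013, 1.596, 0.006, 1.134, -0.082], TCP at [266.086, -565.527, 404.697] pointing down, gripper open.
Joint ranges: [-2.95, 2.95], [-0.29, 1.99], [-1.47, 1.44], [0.14, 2.54], [-1.03, 4.17], [0.13, 1.85], [-2.86, 2.86]. Speed limits (rad/s): [2.39, 2.39, 3.01, 3.01, 3.14, 3.14, 3.14].

INTERFACE

Orientations are given as a unit quaternion [w, x, y, z].
In Python, from station import arm, optics, workorder gives the robot as it stands.
- The arm moves only by the tool jog_arm, never from a script. Its argument "series" is a list that holds one entry, the list of rows, each a list of 7 numbers: the turn, a rotation vector about the tool's x, y, z in units of pi/2 rad (1.0 is pi/2 rad), then the shift along the tool's x, y, z in units of 0.15 m (1.0 is 0.15 m), then the opening, from 0 (shut) to 1 (fully open). In form: [[[rx, ry, rz, tx, ty, tz, fingers], ...]]. A call has 1 to 5 rows; each row shifts and turns the pose as measured when the row begins, along the tool's axes as they then stand; what a row does not reach is not made up. A row lasts 1/8 s, in which the tool goes at most 62.5 mm and 10.7 degrees, less where a joint would pass 70% of its speed; a pose out of reach is approached as far as the arm can. A call with a number of a shift or a turn outside -1 to 1 is refused whole. A call with a gripper value outside its range is refused whole. The fingers move at their own pace and stop on an object; "grip_force" is the grip in N (left out, the last holds). Time passes only in rows, so rows that do not move let the fingers close. It gives the time, the measured TCP pose, the force and the opening at its end, in the units of the state.
- arm.observe(): the state, without advancing time (a new reading comes with each control period).
- optics.grab_frame(name): name is "side" or "top"; returns a dict with "image" (420x560x3 uint8, red, green, blue), "camera_matrix" (3x3 intrinsics, pixels), "rvec" (rotation vector, rad) and "tvec" (3), from world to camera coordinates, as OpenCV has them. Camera axes: x right, y down, z forward; pixel columns grow to the right and rows downward; lengths in mm; the calibration is good to about 2 mm. A picture is of the moment at which its call begins. There is no depth.
- workorder.close_job(): hands the job in, once; it reports no verdict.
The state is a dict: "time_s": time; "joint_positions": joint angles; "dq": joint speeds; "effort": joint torques, N m; "position": TCP position; "orientation": TCP orientation; "ft_force": force on the tool from outside, world axes, zero at the start; "ft_torque": the same for the moment, N m; "finger_gap": opening from 0.0 (shut) to 1.0 (fully open).
Only numpy, scipy, OpenCV 4.12 (cv2) and the standard library are available. Lean on these libraries where they do the work, as an engineer would, in place of code of your own. Each camera call takes 0.05 s, during which the arm holds its last target. There are 200 camera calls.

## Working session

There is one attempt and no reset: what is moved stays moved. The work goes in short steps, Python scripts to look and compute and a tool call to move; the robot and the scene stay as the last step left them, time stands still between calls to the robot, and variables do not carry over. Pictures are saved under pics/ and viewed, on a budget of 14 in all, crops included, one or two more only if the job needs it, and the job is handed in when it is done.

Besides the shell and the picture viewer there is one more tool, called after ">>>" as name([rows], argument=value, ...), one row to a line, values as JSON. jog_arm: Moves the arm, as the interface text tells. Its arguments: {"type":"object","properties":{"series":{"type":"array","items":{"type":"array","items":{"type":"array","items":{"type":"number"}}}},"grip_force":{"type":"number"}},"required":["series"]}

```bash
ls; mkdir -p pics; python3 - <<'E'
from station import arm, optics
import cv2
for n in("top","side"):
    f=optics.grab_frame(n); cv2.imwrite(f"pics/{n}0.png",f["image"][:,:,::-1]); print(n,f["camera_matrix"],f["rvec"],f["tvec"])
print(arm.observe())
E
```

```text
pics
top [[433.24791193   0.         279.35582954]
 [  0.         433.24791193 209.75730068]
 [  0.           0.           1.        ]] [ 2.13637087 -2.13964877  0.16764888] [  3.9711499  502.66602904 745.93434569]
side [[428.18175911   0.         281.66402311]
 [  0.         428.18175911 208.57589559]
 [  0.           0.           1.        ]] [ 0.77677017 -2.57061026  1.10557101] [416.87644446 250.37769006 620.24131607]
{'time_s': 0.1, 'joint_positions': array([ 1.06280731,  0.41184984, -0.01269786,  1.59695491,  0.00559515,
        1.1343239 , -0.08220457]), 'dq': array([ 0.00137312,  0.00035059,  0.00033965, -0.00111287,  0.00098905,
       -0.00076821, -0.00040413]), 'effort': array([ 3.31336392e-03, -6.01831412e+01,  6.84506949e-01, -3.00089908e+01,
        1.39580359e-02,  6.44310741e-03, -4.76704474e-05]), 'position': array([ 265.98614563, -565.36207052,  403.92063271]), 'orientation': array([-0.15373228, -0.68992696, -0.15474849,  0.6902319 ]), 'ft_force': array([-0.03318821,  0.08601737,  0.46014433]), 'ft_torque': array([ 0.0195159 , -0.03670128,  0.01234493]), 'finger_gap': 1.0018825577571497}
```

View pics/top0.png

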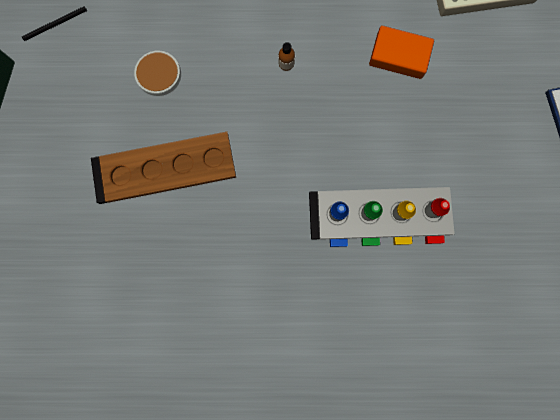

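View pics/side0.png

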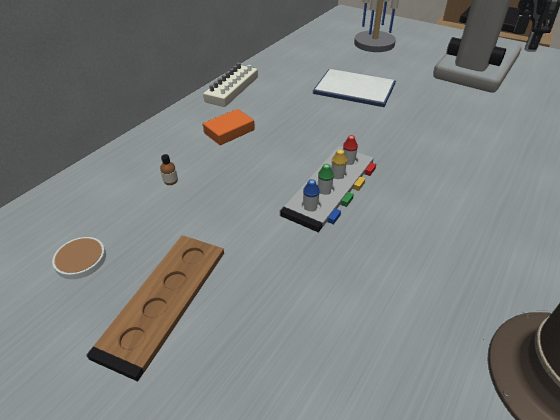

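Top view: block's bar is at (97,180), with empty wells at (120,176), (151,169), (182,163) and (213,157). Tray's bar is at (314,215), then blue (339,211), green (372,210), yellow (404,211) and red (438,207), each beside its matching tag. The side view agrees.

```bash
cat > h.py <<'E'
import numpy as np, cv2
from station import arm, optics
def cam(n):
    f=optics.grab_frame(n); R=cv2.Rodrigues(np.array(f["rvec"],float))[0]
    return f["image"],np.array(f["camera_matrix"]),R,np.array(f["tvec"],float).ravel()
def back(c,uv,z):
    _,K,R,t=c; C=-R.T@t; uv=np.atleast_2d(np.asarray(uv,float))
    d=(R.T@np.linalg.inv(K)@np.c_[uv,np.ones(len(uv))].T).T
    return (C+d*((z-C[2])/d[:,2])[:,None])[:,:2]
def proj(c,P):
    return cv2.projectPoints(np.atleast_2d(np.asarray(P,float)),c[2],c[3],c[1],None)[0][:,0]
def pose_pts(p,L): # p=x,y,yaw ; L local Nx3
    L=np.atleast_2d(np.asarray(L,float)); a,b=np.cos(p[2]),np.sin(p[2])
    return np.c_[p[0]+a*L[:,0]-b*L[:,1],p[1]+b*L[:,0]+a*L[:,1],L[:,2]]
E
python3 - <<'E'
from h import *
t=cam("top"); s=cam("side")
print("camC",-t[2].T@t[3],-s[2].T@s[3])
for n,uv in dict(block=[(120,176),(151,169.5),(182,163),(213,157)],tags=[(339,241),(371,240),(403,239.5),(435,239)]).items():
    print(n,back(t,uv,14).round(1).tolist())
print("side block",back(s,[(132,339),(154,308),(175,281),(193,256)],10).round(1).tolist())
for n,c in(("top",t),("side",s)):
    hsv=cv2.cvtColor(c[0],cv2.COLOR_RGB2HSV)
    for k,(lo,hi) in dict(red=(0,6),yellow=(18,30),green=(45,80),blue=(100,125)).items():
        m=((hsv[...,0]>=lo)&(hsv[...,0]<=hi)|((k=="red")&(hsv[...,0]>174)))&(hsv[...,1]>130)&(hsv[...,2]>40)
        roi=np.zeros_like(m); 
        if n=="top": roi[180:260,320:460]=1
        else: roi[120:230,290:385]=1
        _,_,st,ce=cv2.connectedComponentsWithStats((m&roi).astype(np.uint8))
        for i in range(1,len(st)):
            if st[i,4]>25: print(n,k,st[i],ce[i].round(1),"z14",back(c,ce[i],14)[0].round(1),"z60",back(c,ce[i],61)[0].round(1))
b=cv2.resize(t[0][120:260,85:465],None,fx=2.1,fy=2.1,interpolation=cv2.INTER_CUBIC)
cv2.imwrite("pics/t1.png",b[:,:,::-1])
E
```

```text
camC [378.68394923   1.77842456 815.9057903 ] [187.11397171 461.58781534 610.81854762]
block [[572.3, 305.9], [584.8, 247.5], [597.5, 188.9], [609.2, 130.0]]
tags [[448.0, -107.2], [449.8, -166.5], [450.6, -225.8], [451.4, -285.1]]
side block [[575.1, 307.3], [588.1, 248.4], [598.1, 189.2], [610.6, 129.5]]
top red [431 198  19  18 250] [439.6 206.8] z14 [ 511.8 -297.1] z60 [ 504.  -279.6]
top red [425 235  20   9 152] [434.4 239.4] z14 [ 450.8 -283.9] z60 [ 446.5 -267.2]
top yellow [397 201  19  18 252] [405.6 209.7] z14 [ 506.5 -233.3] z60 [ 499.  -219.5]
top yellow [393 236  19   9 144] [402.4 240.3] z14 [ 449.  -224.6] z60 [ 444.9 -211.3]
top green [364 202  18  17 221] [372.1 210. ] z14 [ 506.  -170.5] z60 [ 498.5 -160.4]
top green [362 238  18   8 130] [370.5 241.3] z14 [ 447.4 -165.6] z60 [ 443.4 -155.8]
top blue [330 202  19  18 230] [338.9 210.6] z14 [ 505.1 -108.3] z60 [ 497.7 -101.8]
top blue [330 239  18   8 143] [338.4 242.5] z14 [ 445.3 -106.1] z60 [441.4 -99.7]
side red [344 136  14  15 145] [350.2 143.9] z14 [ 531.3 -341.7] z60 [ 504.2 -278.5]
side red [365 163  11  13  90] [369.8 168.5] z14 [ 450.3 -279.7] z60 [ 429.6 -221.4]
side yellow [332 150  15  16 153] [339.3 158.4] z14 [ 525.7 -275.7] z60 [ 499.  -217.7]
side yellow [353 177  12  14  97] [358.7 183. ] z14 [ 448.5 -220.5] z60 [ 427.9 -166.7]
side green [319 165  14  16 140] [325.8 173.1] z14 [ 525.  -211.2] z60 [ 498.4 -158.2]
side green [342 192  11  15 101] [346.9 198.7] z14 [ 446.3 -161.1] z60 [ 425.9 -112. ]
side blue [304 180  15  17 183] [311.1 189. ] z14 [ 524.3 -146.6] z60 [497.8 -98.7]
side blue [328 208  13  16 119] [333.7 215.7] z14 [ 444.7 -101.5] z60 [424.4 -57.1]
```

View pics/t1.png

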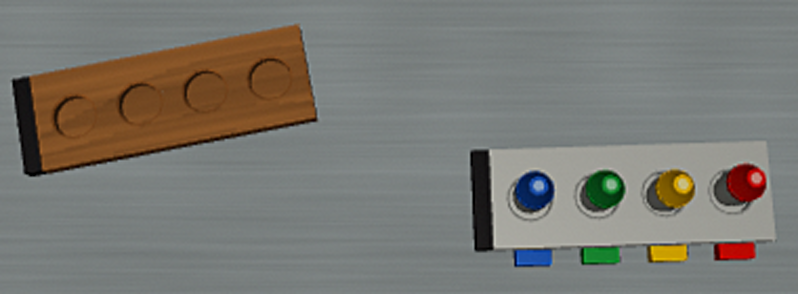

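```bash
cat >> h.py <<'E'
from scipy.spatial.transform import Rotation as Ro
from scipy.optimize import least_squares
def st():
    o=arm.observe(); q=o["orientation"]; return o,np.array(o["position"]),Ro.from_quat([q[1],q[2],q[3],q[0]])
def plan(xy,z,jaw,wide=None):
    """needed tool-frame turn (pi/2) and shift (0.15 m); jaw = yaw (rad) of jaw axis, mod pi"""
    o,p,R=st(); M=R.as_matrix(); best=None
    for k in(0,np.pi):
        y=np.array([np.cos(jaw+k),np.sin(jaw+k),0]); x=np.array([0,0,-1.])
        T=Ro.from_matrix(np.c_[x,y,np.cross(x,y)]); rv=(R.inv()*T).as_rotvec()
        if best is None or np.linalg.norm(rv)<np.linalg.norm(best): best=rv
    d=np.array([*xy,z])-p
    print("t",o["time_s"],"pos",p.round(1),"gap",round(o["finger_gap"],3),"F",np.round(o["ft_force"],1),"q7",o["joint_positions"].round(2))
    print("turn",(best/(np.pi/2)).round(3),"shift",(R.inv().apply(d)/150).round(3), "world d",d.round(1))
E
python3 - <<'E'
from h import *
t=cam("top"); s=cam("side")
W=[[0,y,14] for y in(90,30,-30,-90)]
ut=np.array([(75,117),(141,104),(206,91),(270,78)])/2.1+[85,120]
print("jaw axes world\n",st()[2].as_matrix().round(3))
# block plate pose: wood mask of the top view's silhouette vs. rim clicks
us=np.array([(132,339),(154.5,308),(175,281),(193,256)])
for nm,f in dict(top=lambda p:proj(t,pose_pts(p,W))-ut, side=lambda p:proj(s,pose_pts(p,W))-us, both=lambda p:np.r_[proj(t,pose_pts(p,W))-ut,proj(s,pose_pts(p,W))-us]).items():
    r=least_squares(lambda p:f(p).ravel(),[590,218,0.2],x_scale=[10,10,.1]); print(nm,r.x.round(3),np.abs(r.fun).max().round(2))
p=r.x; print("wells",pose_pts(p,W).round(1).tolist())
def draw(c,roi,k,fn):
    y0,y1,x0,x1=roi; im=cv2.resize(c[0][y0:y1,x0:x1],None,fx=k,fy=k,interpolation=cv2.INTER_CUBIC)[:,:,::-1].copy()
    a=np.linspace(0,6.283,40)
    L=[np.c_[19*np.cos(a),y+19*np.sin(a),a*0+14] for y in(90,30,-30,-90)]+[np.array([[-45,-125,14],[45,-125,14],[45,125,14],[-45,125,14]])]
    for l in L: cv2.polylines(im,[((proj(c,pose_pts(p,l))+.5-[x0,y0])*k).astype(np.int32)],True,(255,255,0),1)
    return im
A=draw(t,(120,215,80,250),3.5,0); B=draw(s,(225,385,75,235),3.5,0)
B=cv2.resize(B,(A.shape[0]*B.shape[1]//B.shape[0],A.shape[0]))
o=np.hstack([A,B]); o=cv2.resize(o,None,fx=min(1,800/o.shape[1]),fy=min(1,800/o.shape[1])); cv2.imwrite("pics/b1.png",o)
print("TRAY YAW from tags")
E
python3 -c "
from h import *
plan((497.8,-100.5),300,0.0)"
```

```text
jaw axes world
 [[-0.     0.426 -0.905]
 [ 0.    -0.905 -0.426]
 [-1.    -0.001 -0.   ]]
top [5.90836e+02 2.16383e+02 2.03000e-01] 0.35
side [5.90118e+02 2.20088e+02 1.96000e-01] 0.29
both [5.90752e+02 2.18430e+02 1.99000e-01] 1.32
wells [[573.0, 306.7, 14.0], [584.8, 247.8, 14.0], [596.7, 189.0, 14.0], [608.5, 130.2, 14.0]]
TRAY YAW from tags
t 0.3 pos [ 266.  -565.5  404.4] gap 0.998 F [ 0.6 -0.  -0.4] q7 [ 1.06  0.41 -0.01  1.6   0.01  1.13 -0.08]
turn [-0.72 -0.    0.  ] shift [ 0.697 -2.147 -2.718] world d [ 231.8  465.  -104.4]
```

View pics/b1.png

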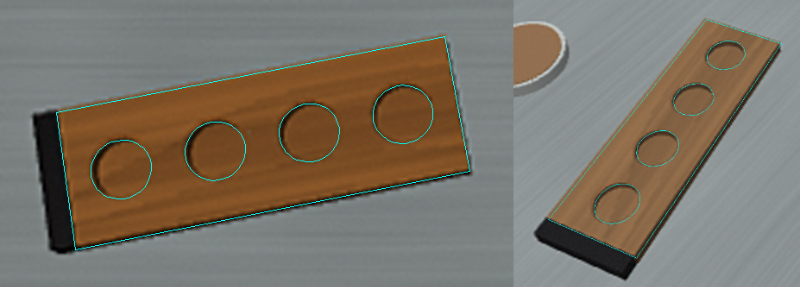

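The overlay fits the block in both views: plate outline and wells line up to about 1 px. I'll keep the jaw axis along world x throughout, so tool y = world x, tool z = −world y and tool x = down.

>>> jog_arm([
  [[-0.115, 0, 0, 0, 0, 0, 1], [-0.115, 0, 0, 0, 0, 0, 1], [-0.115, 0, 0, 0, 0, 0, 1], [-0.115, 0, 0, 0, 0, 0, 1], [-0.115, 0, 0, 0, 0, 0, 1]],
], grip_force=40)

```text
time_s: 0.92
position: [266.2, -565.2, 403.9]
orientation: [-0.447, -0.547, -0.448, 0.547]
ft_force: [0.4, 0.3, -0.6]
finger_gap: 0.997
```

>>> jog_arm([
  [[-0.064, 0, 0, 0, 0, 0, 1], [-0.064, 0, 0, 0, 0, 0, 1], [0, 0, 0, 0.1, 0.32, -0.25, 1], [0, 0, 0, 0.1, 0.32, -0.25, 1], [0, 0, 0, 0.1, 0.32, -0.25, 1]],
])

```text
time_s: 1.55
position: [406.0, -455.2, 358.6]
orientation: [-0.5, -0.499, -0.499, 0.502]
ft_force: [-0.1, -0.3, -0.3]
finger_gap: 0.997
```

```bash
python3 -c "
from h import *
plan((497.8,-100.5),250,0.0)"
```

```text
t 1.55 pos [ 406.  -455.2  358.6] gap 0.997 F [-0.1 -0.3 -0.3] q7 [ 0.97  0.45 -0.29  1.67  0.15  1.04  0.64]
turn [-0.001  0.002  0.001] shift [ 0.715  0.608 -2.368] world d [  91.8  354.7 -108.6]
```

>>> jog_arm([
  [[0, 0, 0, 0.11, 0.12, -0.37, 1], [0, 0, 0, 0.11, 0.12, -0.37, 1], [0, 0, 0, 0.11, 0.12, -0.37, 1], [0, 0, 0, 0.11, 0.12, -0.37, 1], [0, 0, 0, 0.11, 0.12, -0.37, 1]],
])

```text
time_s: 2.17
position: [500.7, -170.2, 273.2]
orientation: [0.501, 0.5, 0.498, -0.501]
ft_force: [1.0, -0.8, -0.8]
finger_gap: 1.0
```

```bash
python3 -c "
from h import *
plan((497.8,-100.5),195,0.0)"
```

```text
t 2.175 pos [ 500.7 -170.2  273.2] gap 1.0 F [ 1.  -0.8 -0.8] q7 [ 0.52  0.43 -0.36  1.95  0.21  0.8   0.04]
turn [-0.001  0.003 -0.002] shift [ 0.519 -0.022 -0.467] world d [ -2.9  69.7 -78.2]
```

>>> jog_arm([
  [[0, 0, 0, 0, -0.01, -0.24, 1], [0, 0, 0, 0, -0.01, -0.23, 1], [0, 0, 0, 0, 0, 0, 1]],
])

```text
time_s: 2.55
position: [498.6, -91.5, 271.8]
orientation: [0.503, 0.498, 0.501, -0.498]
ft_force: [-0.9, -0.9, 0.2]
finger_gap: 1.001
```

```bash
python3 - <<'E'
from h import *
plan((497.8,-100.5),195,0.0)
a=cam("top")[0][150:260,280:470];b=cam("side")[0][100:250,240:420]
a=cv2.resize(a,None,fx=2.1,fy=2.1,interpolation=2);b=cv2.resize(b,(int(180*a.shape[0]/150),a.shape[0]),interpolation=2)
cv2.imwrite("pics/g1.png",np.hstack([a,b])[:,:,::-1])
E
```

```text
t 2.55 pos [498.6 -91.5 271.8] gap 1.001 F [-0.9 -0.9  0.2] q7 [ 0.4   0.41 -0.39  2.    0.22  0.78 -0.11]
turn [ 0.004  0.001 -0.001] shift [ 0.512 -0.007  0.059] world d [ -0.8  -9.  -76.8]
```

View pics/g1.png

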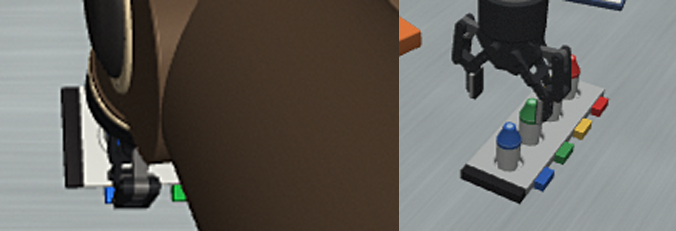

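The gripper is above blue and jaws straddle it across the row. It overshot about 9 mm in y, so I'll correct that and then descend.

>>> jog_arm([
  [[0, 0, 0, 0, -0.005, 0.06, 1], [0, 0, 0, 0, 0, 0, 1]],
])

```text
time_s: 2.9
position: [497.7, -106.8, 271.9]
orientation: [0.501, 0.5, 0.498, -0.501]
ft_force: [-0.5, 0.4, 0.3]
finger_gap: 1.002
```

>>> jog_arm([
  [[0, 0, 0, 0.17, 0, 0, 1], [0, 0, 0, 0.17, 0, 0, 1], [0, 0, 0, 0.16, 0, 0, 1], [0, 0, 0, 0, 0, 0, 1]],
])

```text
time_s: 3.4
position: [498.1, -111.7, 195.6]
orientation: [-0.5, -0.502, -0.496, 0.502]
ft_force: [0.6, 1.2, -0.4]
finger_gap: 0.999
```

>>> jog_arm([
  [[0, 0, 0, 0, 0, 0, 1], [0, 0, 0, 0, 0, 0, 1]],
])

```text
time_s: 3.65
position: [498.7, -112.5, 197.0]
orientation: [0.5, 0.503, 0.495, -0.502]
ft_force: [0.1, 0.4, 0.6]
finger_gap: 1.0
```

```bash
python3 -c "
from h import *
for i in range(3): plan((497.8,-100.5),195,0.0)"
```

```text
t 3.65 pos [ 498.7 -112.5  197. ] gap 1.0 F [0.1 0.4 0.6] q7 [ 0.38  0.53 -0.33  2.03  0.29  0.62 -0.15]
turn [-0.006  0.004 -0.004] shift [ 0.013 -0.007 -0.08 ] world d [-0.9 12.  -2. ]
t 3.65 pos [ 498.7 -112.5  197. ] gap 1.0 F [0.1 0.4 0.6] q7 [ 0.38  0.53 -0.33  2.03  0.29  0.62 -0.15]
turn [-0.006  0.004 -0.004] shift [ 0.013 -0.007 -0.08 ] world d [-0.9 12.  -2. ]
t 3.65 pos [ 498.7 -112.5  197. ] gap 1.0 F [0.1 0.4 0.6] q7 [ 0.38  0.53 -0.33  2.03  0.29  0.62 -0.15]
turn [-0.006  0.004 -0.004] shift [ 0.013 -0.007 -0.08 ] world d [-0.9 12.  -2. ]
```

>>> jog_arm([
  [[-0.006, 0.004, -0.004, 0.007, -0.006, -0.04, 1], [0, 0, 0, 0, 0, -0.035, 1], [0, 0, 0, 0, 0, 0, 1], [0, 0, 0, 0, 0, 0, 1]],
])

```text
time_s: 4.15
position: [498.4, -100.2, 197.6]
orientation: [0.5, 0.501, 0.5, -0.499]
ft_force: [-1.2, 0.7, -0.2]
finger_gap: 1.002
```

```bash
python3 -c "
from h import *
plan((497.8,-100.5),195,0.0)"
```

```text
t 4.15 pos [ 498.4 -100.2  197.6] gap 1.002 F [-1.2  0.7 -0.2] q7 [ 0.37  0.53 -0.34  2.04  0.29  0.62 -0.16]
turn [ 0.    -0.    -0.001] shift [ 0.018 -0.004  0.002] world d [-0.6 -0.3 -2.6]
```

>>> jog_arm([
  [[0, 0, 0, 0.02, 0, 0, 0], [0, 0, 0, 0, 0, 0, 0], [0, 0, 0, 0, 0, 0, 0], [0, 0, 0, 0, 0, 0, 0], [0, 0, 0, 0, 0, 0, 0]],
], grip_force=40)

```text
time_s: 4.78
position: [498.5, -100.3, 194.6]
orientation: [0.5, 0.501, 0.5, -0.499]
ft_force: [0.2, -0.4, 1.0]
finger_gap: 0.365
```

>>> jog_arm([
  [[0, 0, 0, 0, 0, 0, 0], [0, 0, 0, 0, 0, 0, 0], [0, 0, 0, -0.05, 0, 0, 0], [0, 0, 0, -0.1, 0, 0, 0], [0, 0, 0, 0, 0, 0, 0]],
])

```text
time_s: 5.4
position: [498.3, -100.4, 218.3]
orientation: [0.5, 0.501, 0.5, -0.499]
ft_force: [-0.3, 0.5, -1.6]
finger_gap: 0.362
```

```bash
python3 - <<'E'
from h import *
plan((608.5,130.2),290,0.0)
b=cam("side")[0][100:250,240:420]
cv2.imwrite("pics/g2.png",cv2.resize(b,None,fx=2.5,fy=2.5,interpolation=2)[:,:,::-1])
E
```

```text
t 5.4 pos [ 498.3 -100.4  218.3] gap 0.362 F [-0.3  0.5 -1.6] q7 [ 0.38  0.49 -0.35  2.03  0.27  0.66 -0.14]
turn [ 0.    -0.    -0.001] shift [-0.476  0.736 -1.538] world d [110.2 230.6  71.7]
```

View pics/g2.png

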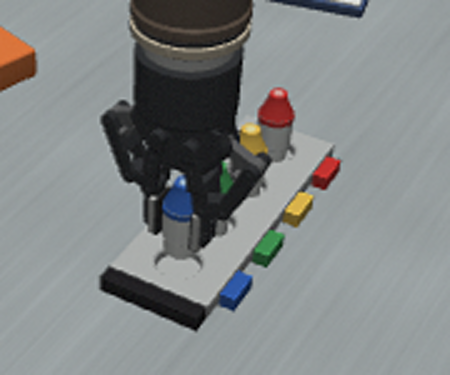

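Blue is held upright and clear of its well, at centre about (180,225) in this crop.

>>> jog_arm([
  [[0, 0, 0, -0.1, 0.05, -0.1, 0], [0, 0, 0, -0.1, 0.14, -0.29, 0], [0, 0, 0, -0.1, 0.18, -0.37, 0], [0, 0, 0, 0, 0.18, -0.37, 0], [0, 0, 0, 0, 0.13, -0.27, 0]],
])

```text
time_s: 6.08
position: [603.1, 114.7, 268.0]
orientation: [0.498, 0.503, 0.498, -0.501]
ft_force: [0.9, -0.1, -1.4]
finger_gap: 0.362
```

>>> jog_arm([
  [[0, 0, 0, 0, 0, 0, 0], [0, 0, 0, 0, 0, 0, 0]],
])

```text
time_s: 6.32
position: [603.3, 121.7, 269.3]
orientation: [0.5, 0.502, 0.501, -0.498]
ft_force: [-0.5, -1.1, -1.9]
finger_gap: 0.363
```

```bash
python3 - <<'E'
from h import *
plan((608.5,130.2),225,0.0)
E
```

```text
t 6.325 pos [603.3 121.7 269.3] gap 0.363 F [-0.5 -1.1 -1.9] q7 [-0.    0.57 -0.38  1.73  0.26  0.89 -0.49]
turn [ 0.    -0.003 -0.002] shift [ 0.296  0.034 -0.055] world d [  5.2   8.5 -44.3]
```

>>> jog_arm([
  [[0, -0.003, -0.002, 0.1, 0.034, -0.055, 0], [0, 0, 0, 0.1, 0, 0, 0], [0, 0, 0, 0.08, 0, 0, 0], [0, 0, 0, 0, 0, 0, 0], [0, 0, 0, 0, 0, 0, 0]],
])

```text
time_s: 6.95
position: [608.0, 127.1, 223.3]
orientation: [-0.499, -0.5, -0.499, 0.502]
ft_force: [0.4, 0.1, -1.9]
finger_gap: 0.365
```

```bash
python3 - <<'E'
from h import *
plan((608.5,130.2),195,0.0)
b=cam("side")[0][180:400,70:290]
cv2.imwrite("pics/g3.png",cv2.resize(b,None,fx=2.5,fy=2.5,interpolation=2)[:,:,::-1])
E
```

```text
t 6.95 pos [608.  127.1 223.3] gap 0.365 F [ 0.4  0.1 -1.9] q7 [-0.03  0.63 -0.36  1.74  0.29  0.82 -0.53]
turn [-0.003  0.001  0.002] shift [ 0.189  0.004 -0.021] world d [  0.5   3.1 -28.3]
```

View pics/g3.png

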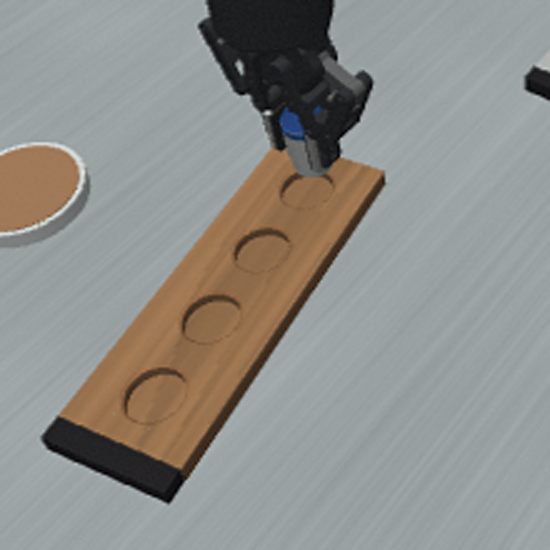

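Blue's foot is right above the far well, at (307,180) in the crop against the well at (307,190). That fits a foot about 18 mm above the well.

>>> jog_arm([
  [[-0.003, 0.001, 0.002, 0.02, 0.004, -0.021, 0], [0, 0, 0, 0.05, 0, 0, 0], [0, 0, 0, 0.05, 0, 0, 0], [0, 0, 0, 0.04, 0, 0, 0], [0, 0, 0, 0, 0, 0, 0]],
])

```text
time_s: 7.62
position: [608.8, 130.4, 198.3]
orientation: [0.501, 0.5, 0.5, -0.499]
ft_force: [-0.3, -0.5, -1.3]
finger_gap: 0.361
```

```bash
python3 - <<'E'
from h import *
plan((608.5,130.2),195,0.0)
E
```

```text
t 7.625 pos [608.8 130.4 198.3] gap 0.361 F [-0.3 -0.5 -1.3] q7 [-0.04  0.67 -0.35  1.75  0.31  0.77 -0.54]
turn [ 0.001 -0.    -0.001] shift [ 0.022 -0.002  0.001] world d [-0.3 -0.2 -3.3]
```

>>> jog_arm([
  [[0, 0, 0, 0.02, 0, 0, 0], [0, 0, 0, 0.004, 0, 0, 0], [0, 0, 0, 0, 0, 0, 0]],
])

```text
time_s: 8.0
position: [609.0, 130.4, 194.8]
orientation: [0.501, 0.5, 0.5, -0.499]
ft_force: [0.3, 0.6, -2.5]
finger_gap: 0.366
```

>>> jog_arm([
  [[0, 0, 0, 0, 0, 0, 1], [0, 0, 0, 0, 0, 0, 1], [0, 0, 0, 0, 0, 0, 1], [0, 0, 0, 0, 0, 0, 1], [0, 0, 0, 0, 0, 0, 1]],
])

```text
time_s: 8.62
position: [609.6, 130.7, 196.0]
orientation: [0.501, 0.501, 0.499, -0.498]
ft_force: [-0.4, 0.2, 0.3]
finger_gap: 1.0
```

>>> jog_arm([
  [[0, 0, 0, -0.1, 0, 0, 1], [0, 0, 0, -0.2, 0, 0, 1], [0, 0, 0, -0.3, 0, 0, 1], [0, 0, 0, 0, 0, 0, 1], [0, 0, 0, 0, 0, 0, 1]],
])

```text
time_s: 9.25
position: [609.2, 130.8, 291.9]
orientation: [0.501, 0.502, 0.499, -0.498]
ft_force: [-0.0, 0.6, -0.3]
finger_gap: 1.002
```

```bash
python3 - <<'E'
from h import *
plan((498.5,-159.5),275,0.0)
b=cam("side")[0][180:400,70:290]
cv2.imwrite("pics/g4.png",cv2.resize(b,None,fx=2.5,fy=2.5,interpolation=2)[:,:,::-1])
E
```

```text
t 9.25 pos [609.2 130.8 291.9] gap 1.002 F [-0.   0.6 -0.3] q7 [-0.01  0.55 -0.39  1.7   0.25  0.94 -0.49]
turn [ 0.001 -0.001 -0.004] shift [ 0.106 -0.741  1.935] world d [-110.7 -290.3  -16.9]
```

View pics/g4.png

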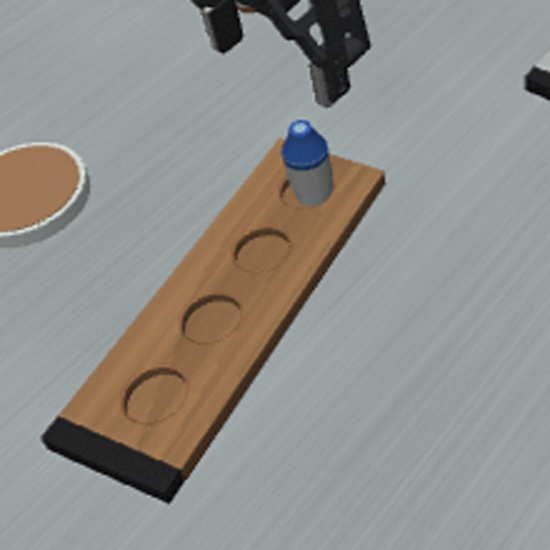

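Blue stands upright in the far well, nose at (300,128) in the crop. Next is green.

>>> jog_arm([
  [[0, 0, 0, 0.02, -0.14, 0.36, 1], [0, 0, 0, 0.02, -0.14, 0.36, 1], [0, 0, 0, 0.02, -0.14, 0.36, 1], [0, 0, 0, 0.02, -0.14, 0.36, 1], [0, 0, 0, 0.02, -0.14, 0.36, 1]],
])

```text
time_s: 9.93
position: [502.9, -141.0, 271.7]
orientation: [0.502, 0.499, 0.504, -0.495]
ft_force: [1.6, 0.1, 0.5]
finger_gap: 1.001
```

>>> jog_arm([
  [[0, 0, 0, 0, 0, 0, 1], [0, 0, 0, 0, 0, 0, 1]],
])

```text
time_s: 10.18
position: [500.4, -145.8, 270.0]
orientation: [0.499, 0.5, 0.502, -0.498]
ft_force: [-0.3, 1.2, -0.6]
finger_gap: 1.001
```

```bash
python3 - <<'E'
from h import *
plan((498.5,-159.5),215,0.0)
E
```

```text
t 10.175 pos [ 500.4 -145.8  270. ] gap 1.001 F [-0.3  1.2 -0.6] q7 [ 0.48  0.43 -0.37  1.96  0.21  0.79  0.  ]
turn [ 0.002 -0.003  0.001] shift [ 0.366 -0.013  0.093] world d [ -1.9 -13.7 -55. ]
```

>>> jog_arm([
  [[0.002, -0.003, 0.001, 0, -0.013, 0.093, 1], [0, 0, 0, 0.12, 0, 0, 1], [0, 0, 0, 0.12, 0, 0, 1], [0, 0, 0, 0.1, 0, 0, 1], [0, 0, 0, 0, 0, 0, 1]],
])

```text
time_s: 10.8
position: [500.7, -157.6, 217.2]
orientation: [0.502, 0.499, 0.501, -0.498]
ft_force: [-1.0, -0.3, 0.2]
finger_gap: 1.003
```

```bash
python3 - <<'E'
from h import *
plan((498.5,-159.5),195,0.0)
E
```

```text
t 10.8 pos [ 500.7 -157.6  217.2] gap 1.003 F [-1.  -0.3  0.2] q7 [ 0.47  0.51 -0.33  1.99  0.26  0.68 -0.01]
turn [ 0.005 -0.    -0.001] shift [ 0.148 -0.015  0.012] world d [ -2.2  -1.9 -22.2]
```

>>> jog_arm([
  [[0.003, 0, -0.001, 0.07, -0.014, 0.012, 1], [0, 0, 0, 0.07, 0, 0, 1], [0, 0, 0, 0.007, 0, 0, 1], [0, 0, 0, 0, 0, 0, 1], [0, 0, 0, 0, 0, 0, 1]],
])

```text
time_s: 11.42
position: [499.2, -159.4, 194.8]
orientation: [0.501, 0.5, 0.5, -0.499]
ft_force: [-0.3, 0.1, 0.0]
finger_gap: 0.995
```

>>> jog_arm([
  [[0, 0, 0, 0, 0, 0, 0], [0, 0, 0, 0, 0, 0, 0], [0, 0, 0, 0, 0, 0, 0], [0, 0, 0, 0, 0, 0, 0], [0, 0, 0, 0, 0, 0, 0]],
])

```text
time_s: 12.05
position: [499.5, -159.5, 195.6]
orientation: [0.502, 0.5, 0.5, -0.499]
ft_force: [-1.1, 0.4, 0.2]
finger_gap: 0.363
```

```bash
python3 - <<'E'
from h import *
plan((498.5,-159.5),195,0.0)
E
```

```text
t 12.05 pos [ 499.5 -159.5  195.6] gap 0.363 F [-1.1  0.4  0.2] q7 [ 0.46  0.55 -0.32  2.    0.28  0.63 -0.03]
turn [ 0.002  0.001 -0.002] shift [ 0.004 -0.007 -0.   ] world d [-1.   0.  -0.6]
```

>>> jog_arm([
  [[0, 0, 0, -0.1, 0, 0, 0], [0, 0, 0, -0.2, 0, 0, 0], [0, 0, 0, -0.3, 0, 0, 0], [0, 0, 0, -0.06, 0.04, -0.15, 0], [0, 0, 0, 0, 0.09, -0.3, 0]],
])

```text
time_s: 12.68
position: [517.8, -94.3, 300.5]
orientation: [0.5, 0.501, 0.498, -0.501]
ft_force: [0.7, 0.2, -1.8]
finger_gap: 0.362
```

>>> jog_arm([
  [[0, 0, 0, 0, 0.1, -0.37, 0], [0, 0, 0, 0, 0.1, -0.37, 0], [0, 0, 0, 0, 0.1, -0.37, 0], [0, 0, 0, 0, 0.1, -0.3, 0], [0, 0, 0, 0, 0, 0, 0]],
])

```text
time_s: 13.3
position: [580.0, 127.0, 305.9]
orientation: [0.502, 0.502, 0.498, -0.498]
ft_force: [-0.8, -0.8, -1.7]
finger_gap: 0.363
```

```bash
python3 - <<'E'
from h import *
plan((596.7,189.0),225,0.0)
E
```

```text
t 13.3 pos [580.  127.  305.9] gap 0.363 F [-0.8 -0.8 -1.7] q7 [ 0.02  0.49 -0.42  1.76  0.25  0.93 -0.51]
turn [-0.001 -0.    -0.005] shift [ 0.54   0.106 -0.413] world d [ 16.7  62.  -80.9]
```

>>> jog_arm([
  [[-0.001, 0, -0.005, 0, 0.053, -0.2, 0], [0, 0, 0, 0, 0.053, -0.21, 0], [0, 0, 0, 0.2, 0, 0, 0], [0, 0, 0, 0.2, 0, 0, 0], [0, 0, 0, 0, 0, 0, 0]],
])

```text
time_s: 13.92
position: [596.3, 186.6, 248.0]
orientation: [-0.5, -0.5, -0.499, 0.501]
ft_force: [-1.1, -0.6, -1.5]
finger_gap: 0.362
```

```bash
python3 - <<'E'
from h import *
plan((596.7,189.0),225,0.0)
E
```

```text
t 13.925 pos [596.3 186.6 248. ] gap 0.362 F [-1.1 -0.6 -1.5] q7 [-0.1   0.61 -0.4   1.72  0.3   0.87 -0.63]
turn [-0.001  0.001 -0.   ] shift [ 0.153  0.002 -0.016] world d [  0.4   2.4 -23. ]
```

>>> jog_arm([
  [[-0.001, 0.001, 0, 0.05, 0.002, -0.016, 0], [0, 0, 0, 0.09, 0, 0, 0], [0, 0, 0, 0.09, 0, 0, 0], [0, 0, 0, 0.08, 0, 0, 0], [0, 0, 0, 0, 0, 0, 0]],
])

```text
time_s: 14.55
position: [597.9, 188.2, 201.8]
orientation: [0.5, 0.502, 0.499, -0.499]
ft_force: [-0.1, 0.3, -1.8]
finger_gap: 0.361
```

```bash
python3 - <<'E'
from h import *
plan((596.7,189.0),195,0.0)
E
```

```text
t 14.55 pos [597.9 188.2 201.8] gap 0.361 F [-0.1  0.3 -1.8] q7 [-0.12  0.67 -0.38  1.74  0.33  0.79 -0.66]
turn [-0.001 -0.001 -0.003] shift [ 0.046 -0.009 -0.005] world d [-1.2  0.8 -6.8]
```

>>> jog_arm([
  [[-0.001, -0.001, -0.003, 0.03, -0.009, -0.005, 0], [0, 0, 0, 0.016, 0, 0, 0], [0, 0, 0, 0, 0, 0, 0], [0, 0, 0, 0, 0, 0, 0]],
])

```text
time_s: 15.05
position: [596.8, 189.4, 195.8]
orientation: [0.5, 0.5, 0.5, -0.5]
ft_force: [-0.1, 0.5, -0.9]
finger_gap: 0.362
```

>>> jog_arm([
  [[0, 0, 0, 0, 0, 0, 1], [0, 0, 0, 0, 0, 0, 1], [0, 0, 0, 0, 0, 0, 1], [0, 0, 0, 0, 0, 0, 1], [0, 0, 0, 0, 0, 0, 1]],
])

```text
time_s: 15.68
position: [597.1, 189.3, 196.2]
orientation: [0.5, 0.5, 0.499, -0.5]
ft_force: [0.2, 0.7, 0.9]
finger_gap: 1.004
```

>>> jog_arm([
  [[0, 0, 0, -0.1, 0, 0, 1], [0, 0, 0, -0.2, 0, 0, 1], [0, 0, 0, -0.3, 0, 0, 1], [0, 0, 0, 0, 0, 0, 1], [0, 0, 0, 0, 0, 0, 1]],
])

```text
time_s: 16.3
position: [596.9, 189.5, 292.2]
orientation: [0.501, 0.501, 0.499, -0.499]
ft_force: [-0.7, -0.5, -0.8]
finger_gap: 0.999
```

```bash
python3 - <<'E'
from h import *
plan((499,-218.7),275,0.0)
b=cam("side")[0][180:400,70:290]
cv2.imwrite("pics/g5.png",cv2.resize(b,None,fx=2.5,fy=2.5,interpolation=2)[:,:,::-1])
E
```

```text
t 16.3 pos [596.9 189.5 292.2] gap 0.999 F [-0.7 -0.5 -0.8] q7 [-0.09  0.56 -0.42  1.69  0.27  0.95 -0.61]
turn [-0.    -0.    -0.002] shift [ 0.113 -0.652  2.722] world d [ -97.9 -408.2  -17.2]
```

View pics/g5.png

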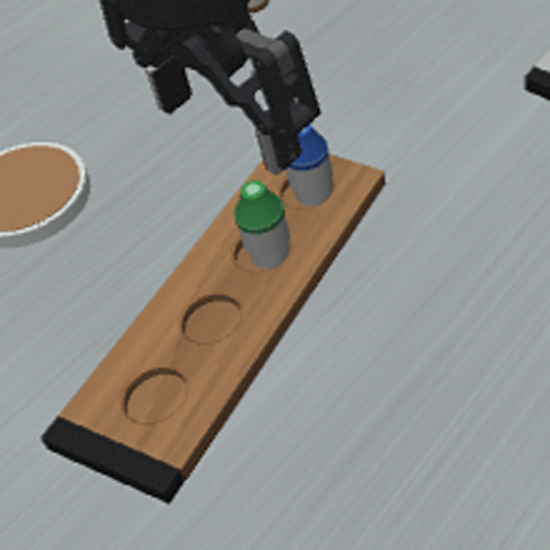

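Green is seated in the second well, nose at (252,190), and blue is undisturbed. Next is yellow.

>>> jog_arm([
  [[0, 0, 0, 0, -0.09, 0.38, 1], [0, 0, 0, 0, -0.09, 0.38, 1], [0, 0, 0, 0, -0.09, 0.38, 1], [0, 0, 0, 0, -0.09, 0.38, 1], [0, 0, 0, 0, -0.09, 0.38, 1]],
])

```text
time_s: 16.98
position: [528.0, -97.2, 287.8]
orientation: [0.501, 0.498, 0.504, -0.497]
ft_force: [1.6, -0.4, -0.8]
finger_gap: 1.001
```

>>> jog_arm([
  [[0, 0, 0, 0, -0.09, 0.36, 1], [0, 0, 0, 0, -0.09, 0.36, 1], [0, 0, 0, 0, 0, 0, 1], [0, 0, 0, 0, 0, 0, 1]],
])

```text
time_s: 17.48
position: [498.1, -214.0, 284.4]
orientation: [0.498, 0.499, 0.503, -0.5]
ft_force: [-0.8, 0.6, 0.6]
finger_gap: 1.001
```

```bash
python3 - <<'E'
from h import *
plan((499,-218.7),215,0.0)
E
```

```text
t 17.475 pos [ 498.1 -214.   284.4] gap 1.001 F [-0.8  0.6  0.6] q7 [ 0.61  0.44 -0.37  1.9   0.21  0.85  0.13]
turn [ 0.001 -0.003  0.004] shift [0.462 0.009 0.034] world d [  0.9  -4.7 -69.4]
```

>>> jog_arm([
  [[0.001, -0.003, 0.004, 0.05, 0.009, 0.034, 1], [0, 0, 0, 0.14, 0, 0, 1], [0, 0, 0, 0.14, 0, 0, 1], [0, 0, 0, 0.12, 0, 0, 1], [0, 0, 0, 0, 0, 0, 1]],
])

```text
time_s: 18.1
position: [501.8, -213.2, 212.8]
orientation: [0.503, 0.498, 0.503, -0.497]
ft_force: [-0.2, -0.1, 0.2]
finger_gap: 1.0
```

```bash
python3 - <<'E'
from h import *
plan((499,-218.7),195,0.0)
E
```

```text
t 18.1 pos [ 501.8 -213.2  212.8] gap 1.0 F [-0.2 -0.1  0.2] q7 [ 0.57  0.55 -0.34  1.94  0.27  0.7   0.08]
turn [ 0.007 -0.001 -0.   ] shift [ 0.119 -0.019  0.037] world d [ -2.8  -5.5 -17.8]
```

>>> jog_arm([
  [[0.006, -0.001, 0, 0.05, -0.018, 0.036, 1], [0, 0, 0, 0.06, 0, 0, 1], [0, 0, 0, 0.007, 0, 0, 1], [0, 0, 0, 0, 0, 0, 1], [0, 0, 0, 0, 0, 0, 1]],
])

```text
time_s: 18.73
position: [500.2, -218.2, 195.6]
orientation: [0.502, 0.5, 0.5, -0.499]
ft_force: [0.1, 1.1, 0.3]
finger_gap: 0.999
```

```bash
python3 - <<'E'
from h import *
plan((499,-218.7),195,0.0)
E
```

```text
t 18.725 pos [ 500.2 -218.2  195.6] gap 0.999 F [0.1 1.1 0.3] q7 [ 0.57  0.57 -0.32  1.95  0.28  0.66  0.07]
turn [ 0.002  0.    -0.002] shift [ 0.004 -0.008  0.003] world d [-1.2 -0.5 -0.6]
```

>>> jog_arm([
  [[0, 0, 0, 0, 0, 0, 0], [0, 0, 0, 0, 0, 0, 0], [0, 0, 0, 0, 0, 0, 0], [0, 0, 0, 0, 0, 0, 0], [0, 0, 0, 0, 0, 0, 0]],
])

```text
time_s: 19.35
position: [500.4, -218.3, 196.4]
orientation: [0.502, 0.5, 0.499, -0.499]
ft_force: [0.3, 0.4, 0.1]
finger_gap: 0.362
```

>>> jog_arm([
  [[0, 0, 0, -0.1, 0, 0, 0], [0, 0, 0, -0.2, 0, 0, 0], [0, 0, 0, -0.3, 0, 0, 0], [0, 0, 0, -0.06, 0.03, -0.15, 0], [0, 0, 0, 0, 0.06, -0.3, 0]],
])

```text
time_s: 19.98
position: [512.3, -151.7, 299.8]
orientation: [0.5, 0.501, 0.498, -0.501]
ft_force: [0.8, 1.2, -2.8]
finger_gap: 0.356
```

>>> jog_arm([
  [[0, 0, 0, 0, 0.07, -0.38, 0], [0, 0, 0, 0, 0.07, -0.38, 0], [0, 0, 0, 0, 0.07, -0.38, 0], [0, 0, 0, 0, 0.07, -0.38, 0], [0, 0, 0, 0, 0.07, -0.38, 0]],
])

```text
time_s: 20.6
position: [564.2, 144.9, 299.0]
orientation: [-0.499, -0.501, -0.498, 0.501]
ft_force: [0.9, 0.5, -1.3]
finger_gap: 0.362
```

```bash
python3 - <<'E'
from h import *
plan((584.8,247.8),290,0.0)
E
```

```text
t 20.6 pos [564.2 144.9 299. ] gap 0.362 F [ 0.9  0.5 -1.3] q7 [-0.    0.49 -0.45  1.79  0.26  0.92 -0.57]
turn [-0.003  0.001 -0.   ] shift [ 0.059  0.134 -0.687] world d [ 20.6 102.9  -9. ]
```

>>> jog_arm([
  [[-0.002, 0.001, 0, 0, 0.066, -0.33, 0], [0, 0, 0, 0, 0.066, -0.28, 0], [0, 0, 0, 0, 0, 0, 0], [0, 0, 0, 0.2, 0, 0, 0], [0, 0, 0, 0, 0, 0, 0]],
])

```text
time_s: 21.22
position: [578.6, 249.9, 266.4]
orientation: [0.501, 0.496, 0.505, -0.498]
ft_force: [-0.8, -0.2, -2.2]
finger_gap: 0.363
```

```bash
python3 - <<'E'
from h import *
plan((584.8,247.8),225,0.0)
E
```

```text
t 21.225 pos [578.6 249.9 266.4] gap 0.363 F [-0.8 -0.2 -2.2] q7 [-0.17  0.6  -0.44  1.69  0.3   0.92 -0.72]
turn [ 0.008 -0.002  0.004] shift [0.276 0.043 0.015] world d [  6.2  -2.1 -41.4]
```

>>> jog_arm([
  [[0.007, -0.002, 0.004, 0, 0.043, 0.015, 0], [0, 0, 0, 0.14, 0, 0, 0], [0, 0, 0, 0.14, 0, 0, 0], [0, 0, 0, 0, 0, 0, 0], [0, 0, 0, 0, 0, 0, 0]],
])

```text
time_s: 21.85
position: [586.7, 245.6, 224.5]
orientation: [0.5, 0.502, 0.498, -0.5]
ft_force: [-0.1, -0.4, -2.9]
finger_gap: 0.36
```

```bash
python3 - <<'E'
from h import *
plan((584.8,247.8),201,0.0)
E
```

```text
t 21.85 pos [586.7 245.6 224.5] gap 0.36 F [-0.1 -0.4 -2.9] q7 [-0.19  0.66 -0.41  1.7   0.34  0.85 -0.75]
turn [-0.002  0.    -0.003] shift [ 0.157 -0.013 -0.015] world d [ -1.9   2.2 -23.5]
```

>>> jog_arm([
  [[-0.002, 0, -0.003, 0.02, -0.013, -0.015, 0], [0, 0, 0, 0.07, 0, 0, 0], [0, 0, 0, 0.07, 0, 0, 0], [0, 0, 0, 0.01, 0, 0, 0], [0, 0, 0, 0, 0, 0, 0]],
])

```text
time_s: 22.48
position: [585.0, 248.5, 198.6]
orientation: [0.5, 0.501, 0.5, -0.499]
ft_force: [-0.4, 0.6, -1.9]
finger_gap: 0.361
```

```bash
python3 - <<'E'
from h import *
plan((584.8,247.8),196,0.0)
E
```

```text
t 22.475 pos [585.  248.5 198.6] gap 0.361 F [-0.4  0.6 -1.9] q7 [-0.2   0.69 -0.4   1.72  0.35  0.8  -0.76]
turn [-0.    -0.001 -0.001] shift [ 0.017 -0.002  0.005] world d [-0.2 -0.7 -2.6]
```

>>> jog_arm([
  [[0, 0, 0, 0.018, 0, 0.003, 0], [0, 0, 0, 0.003, 0, 0, 0], [0, 0, 0, 0, 0, 0, 0]],
])

```text
time_s: 22.85
position: [585.2, 248.3, 196.5]
orientation: [0.5, 0.501, 0.5, -0.499]
ft_force: [0.4, -0.1, -1.9]
finger_gap: 0.359
```

>>> jog_arm([
  [[0, 0, 0, 0, 0, 0, 1], [0, 0, 0, 0, 0, 0, 1], [0, 0, 0, 0, 0, 0, 1], [0, 0, 0, 0, 0, 0, 1], [0, 0, 0, 0, 0, 0, 1]],
])

```text
time_s: 23.48
position: [585.7, 248.1, 196.6]
orientation: [0.5, 0.501, 0.5, -0.499]
ft_force: [0.0, 0.2, 0.1]
finger_gap: 1.004
```

>>> jog_arm([
  [[0, 0, 0, -0.1, 0, 0, 1], [0, 0, 0, -0.2, 0, 0, 1], [0, 0, 0, -0.3, 0, 0, 1], [0, 0, 0, 0, 0, 0, 1], [0, 0, 0, 0, 0, 0, 1]],
])

```text
time_s: 24.1
position: [585.3, 248.2, 292.6]
orientation: [0.501, 0.502, 0.499, -0.498]
ft_force: [0.1, 0.0, -0.1]
finger_gap: 0.995
```

```bash
python3 - <<'E'
from h import *
plan((504,-279),275,0.0)
b=cam("side")[0][180:400,70:290]
cv2.imwrite("pics/g6.png",cv2.resize(b,None,fx=2.5,fy=2.5,interpolation=2)[:,:,::-1])
E
```

```text
t 24.1 pos [585.3 248.2 292.6] gap 0.995 F [ 0.1  0.  -0.1] q7 [-0.17  0.58 -0.44  1.66  0.29  0.96 -0.71]
turn [-0.    -0.002 -0.003] shift [ 0.106 -0.543  3.515] world d [ -81.3 -527.2  -17.6]
```

View pics/g6.png

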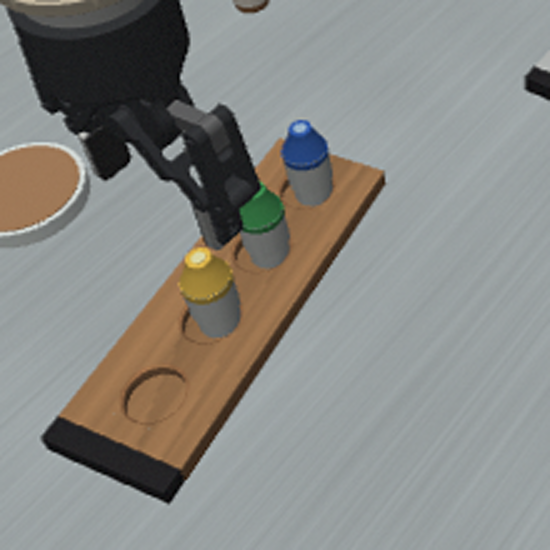

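Yellow is seated in the third well, nose at (200,258). Last is red.

>>> jog_arm([
  [[0, 0, 0, 0, -0.06, 0.38, 1], [0, 0, 0, 0, -0.06, 0.38, 1], [0, 0, 0, 0, -0.06, 0.38, 1], [0, 0, 0, 0, -0.06, 0.38, 1], [0, 0, 0, 0, -0.06, 0.38, 1]],
])

```text
time_s: 24.78
position: [539.0, -38.7, 287.5]
orientation: [0.501, 0.499, 0.504, -0.496]
ft_force: [1.2, -1.6, 0.1]
finger_gap: 0.999
```

>>> jog_arm([
  [[0, 0, 0, 0, -0.06, 0.38, 1], [0, 0, 0, 0, -0.06, 0.38, 1], [0, 0, 0, 0, -0.06, 0.38, 1], [0, 0, 0, 0, -0.06, 0.38, 1], [0, 0, 0, 0, 0, 0, 1]],
])

```text
time_s: 25.4
position: [500.3, -279.8, 282.0]
orientation: [0.498, 0.499, 0.504, -0.499]
ft_force: [-0.2, 0.1, -0.3]
finger_gap: 1.0
```

```bash
python3 - <<'E'
from h import *
plan((504,-279),215,0.0)
E
```

```text
t 25.4 pos [ 500.3 -279.8  282. ] gap 1.0 F [-0.2  0.1 -0.3] q7 [ 0.71  0.49 -0.38  1.83  0.22  0.88  0.23]
turn [ 0.002 -0.004  0.004] shift [ 0.446  0.028 -0.002] world d [  3.7   0.8 -67. ]
```

>>> jog_arm([
  [[0.002, -0.004, 0.004, 0.05, 0.028, 0.01, 1], [0, 0, 0, 0.14, 0, 0, 1], [0, 0, 0, 0.14, 0, 0, 1], [0, 0, 0, 0.1, 0, 0, 1], [0, 0, 0, 0, 0, 0, 1]],
])

```text
time_s: 26.02
position: [506.3, -275.8, 212.4]
orientation: [0.5, 0.499, 0.503, -0.498]
ft_force: [-0.0, 0.8, -0.1]
finger_gap: 1.0
```

```bash
python3 - <<'E'
from h import *
plan((504,-279),195,0.0)
E
```

```text
t 26.025 pos [ 506.3 -275.8  212.4] gap 1.0 F [-0.   0.8 -0.1] q7 [ 0.67  0.59 -0.35  1.86  0.28  0.74  0.18]
turn [ 0.004 -0.002  0.   ] shift [ 0.116 -0.015  0.021] world d [ -2.3  -3.2 -17.4]
```

>>> jog_arm([
  [[0.004, -0.002, 0, 0.05, -0.015, 0.021, 1], [0, 0, 0, 0.06, 0, 0, 1], [0, 0, 0, 0.007, 0, 0, 1], [0, 0, 0, 0, 0, 0, 1], [0, 0, 0, 0, 0, 0, 1]],
])

```text
time_s: 26.65
position: [504.8, -279.0, 195.2]
orientation: [0.501, 0.5, 0.499, -0.5]
ft_force: [-0.3, 1.2, 0.3]
finger_gap: 0.998
```

```bash
python3 - <<'E'
from h import *
plan((504,-279),195,0.0)
E
```

```text
t 26.65 pos [ 504.8 -279.   195.2] gap 0.998 F [-0.3  1.2  0.3] q7 [ 0.67  0.61 -0.33  1.87  0.29  0.7   0.17]
turn [-0.     0.001 -0.001] shift [ 0.001 -0.006  0.   ] world d [-0.8 -0.  -0.2]
```

>>> jog_arm([
  [[0, 0, 0, 0, 0, 0, 0], [0, 0, 0, 0, 0, 0, 0], [0, 0, 0, 0, 0, 0, 0], [0, 0, 0, 0, 0, 0, 0], [0, 0, 0, 0, 0, 0, 0]],
])

```text
time_s: 27.28
position: [505.1, -279.2, 196.0]
orientation: [0.501, 0.5, 0.499, -0.5]
ft_force: [-0.1, 0.1, 0.3]
finger_gap: 0.363
```

>>> jog_arm([
  [[0, 0, 0, -0.1, 0, 0, 0], [0, 0, 0, -0.2, 0, 0, 0], [0, 0, 0, -0.3, 0, 0, 0], [0, 0, 0, -0.06, 0.02, -0.15, 0], [0, 0, 0, 0, 0.04, -0.3, 0]],
])

```text
time_s: 27.9
position: [512.8, -212.6, 299.4]
orientation: [-0.499, -0.502, -0.498, 0.502]
ft_force: [0.5, 0.3, -1.3]
finger_gap: 0.358
```

>>> jog_arm([
  [[0, 0, 0, 0, 0.045, -0.38, 0], [0, 0, 0, 0, 0.045, -0.38, 0], [0, 0, 0, 0, 0.045, -0.38, 0], [0, 0, 0, 0, 0.045, -0.38, 0], [0, 0, 0, 0, 0.045, -0.38, 0]],
])

```text
time_s: 28.52
position: [545.8, 84.1, 298.7]
orientation: [-0.499, -0.501, -0.498, 0.502]
ft_force: [1.4, -0.4, -1.8]
finger_gap: 0.362
```

```bash
python3 - <<'E'
from h import *
plan((573,306.7),290,0.0)
E
```

```text
t 28.525 pos [545.8  84.1 298.7] gap 0.362 F [ 1.4 -0.4 -1.8] q7 [ 0.12  0.45 -0.47  1.86  0.26  0.89 -0.48]
turn [-0.004  0.001  0.   ] shift [ 0.056  0.171 -1.485] world d [ 27.2 222.6  -8.7]
```

>>> jog_arm([
  [[-0.003, 0.001, 0, 0, 0.045, -0.38, 0], [0, 0, 0, 0, 0.045, -0.38, 0], [0, 0, 0, 0, 0.045, -0.38, 0], [0, 0, 0, 0, 0.045, -0.29, 0], [0, 0, 0, 0, 0, 0, 0]],
])

```text
time_s: 29.15
position: [566.1, 315.9, 296.8]
orientation: [0.5, 0.497, 0.505, -0.498]
ft_force: [-0.4, -0.2, -1.6]
finger_gap: 0.366
```

```bash
python3 - <<'E'
from h import *
plan((573,306.7),225,0.0)
E
```

```text
t 29.15 pos [566.1 315.9 296.8] gap 0.366 F [-0.4 -0.2 -1.6] q7 [-0.26  0.6  -0.47  1.62  0.3   1.   -0.82]
turn [ 0.007 -0.002  0.004] shift [0.478 0.048 0.063] world d [  6.9  -9.2 -71.8]
```

>>> jog_arm([
  [[0.007, -0.002, 0.004, 0, 0.048, 0.05, 0], [0, 0, 0, 0.16, 0, 0, 0], [0, 0, 0, 0.16, 0, 0, 0], [0, 0, 0, 0.15, 0, 0, 0], [0, 0, 0, 0, 0, 0, 0]],
])

```text
time_s: 29.78
position: [574.8, 300.0, 223.7]
orientation: [-0.499, -0.501, -0.496, 0.504]
ft_force: [-1.0, -0.1, -0.9]
finger_gap: 0.364
```

```bash
python3 - <<'E'
from h import *
plan((573,306.7),201,0.0)
E
```

```text
t 29.775 pos [574.8 300.  223.7] gap 0.364 F [-1.  -0.1 -0.9] q7 [-0.26  0.68 -0.43  1.67  0.36  0.87 -0.85]
turn [-0.006  0.004 -0.   ] shift [ 0.151 -0.013 -0.045] world d [ -1.8   6.7 -22.7]
```

>>> jog_arm([
  [[-0.006, 0.004, 0, 0, -0.012, -0.045, 0], [0, 0, 0, 0.05, 0, 0, 0], [0, 0, 0, 0.07, 0, 0, 0], [0, 0, 0, 0, 0, 0, 0], [0, 0, 0, 0, 0, 0, 0]],
])

```text
time_s: 30.4
position: [574.4, 306.1, 207.4]
orientation: [0.5, 0.502, 0.499, -0.499]
ft_force: [-0.5, 0.2, -1.7]
finger_gap: 0.359
```

```bash
python3 - <<'E'
from h import *
plan((573,306.7),196,0.0)
E
```

```text
t 30.4 pos [574.4 306.1 207.4] gap 0.359 F [-0.5  0.2 -1.7] q7 [-0.27  0.71 -0.43  1.67  0.37  0.84 -0.86]
turn [-0.001 -0.001 -0.002] shift [ 0.076 -0.009 -0.004] world d [ -1.4   0.6 -11.4]
```

>>> jog_arm([
  [[-0.001, -0.001, -0.002, 0.03, -0.009, -0.004, 0], [0, 0, 0, 0.03, 0, 0, 0], [0, 0, 0, 0.016, 0, 0, 0], [0, 0, 0, 0.003, 0, 0, 0], [0, 0, 0, 0, 0, 0, 0]],
])

```text
time_s: 31.02
position: [573.2, 307.5, 196.1]
orientation: [0.5, 0.501, 0.5, -0.499]
ft_force: [-0.9, 0.9, 0.4]
finger_gap: 0.363
```

>>> jog_arm([
  [[0, 0, 0, 0, 0, 0, 0]],
])

```text
time_s: 31.15
position: [573.2, 307.5, 196.1]
orientation: [0.5, 0.501, 0.5, -0.499]
ft_force: [0.7, 0.1, -0.6]
finger_gap: 0.357
```

>>> jog_arm([
  [[0, 0, 0, 0, 0, 0, 1], [0, 0, 0, 0, 0, 0, 1], [0, 0, 0, 0, 0, 0, 1], [0, 0, 0, 0, 0, 0, 1], [0, 0, 0, 0, 0, 0, 1]],
])

```text
time_s: 31.78
position: [573.4, 307.1, 195.9]
orientation: [0.5, 0.501, 0.5, -0.499]
ft_force: [-0.5, -0.9, 0.7]
finger_gap: 1.003
```

>>> jog_arm([
  [[0, 0, 0, -0.1, 0, 0, 1], [0, 0, 0, -0.2, 0, 0, 1], [0, 0, 0, -0.3, 0, 0, 1], [0, 0, 0, -0.2, 0, 0.2, 1], [0, 0, 0, 0, -0.1, 0.35, 1]],
])

```text
time_s: 32.4
position: [557.6, 227.9, 323.7]
orientation: [0.502, 0.501, 0.502, -0.496]
ft_force: [-0.2, -1.2, -0.6]
finger_gap: 0.999
```

>>> jog_arm([
  [[0, 0, 0, 0, -0.12, 0.36, 1], [0, 0, 0, 0, -0.12, 0.36, 1], [0, 0, 0, 0, -0.12, 0.36, 1], [0, 0, 0, 0, -0.12, 0.36, 1], [0, 0, 0, 0, 0, 0, 1]],
])

```text
time_s: 33.02
position: [483.8, 1.5, 328.5]
orientation: [0.503, 0.503, 0.498, -0.496]
ft_force: [0.3, -0.3, 0.1]
finger_gap: 0.998
```

```bash
python3 - <<'E'
from h import *
p=[590.75,218.43,.199]
print(arm.observe()["position"],arm.observe()["time_s"])
t=cam("top"); s=cam("side")
for n,c in(("top",t),("side",s)):
    hsv=cv2.cvtColor(c[0],cv2.COLOR_RGB2HSV)
    for k,(lo,hi) in dict(red=(0,6),yellow=(18,30),green=(45,80),blue=(100,125)).items():
        m=((hsv[...,0]>=lo)&(hsv[...,0]<=hi)|((k=="red")&(hsv[...,0]>174)))&(hsv[...,1]>150)&(hsv[...,2]>40)
        roi=np.zeros_like(m)
        if n=="top": roi[120:215,80:245]=1
        else: roi[200:390,80:230]=1
        _,_,q,ce=cv2.connectedComponentsWithStats((m&roi).astype(np.uint8))
        if len(q)<2: print(n,k,"none"); continue
        i=1+np.argmax(q[1:,4]); w=back(c,ce[i],61)[0]; d=w-p[:2]; a,b=np.cos(p[2]),np.sin(p[2])
        print(n,k,q[i,4],"block xy",np.round([a*d[0]+b*d[1],-b*d[0]+a*d[1]],1))
A=cv2.resize(t[0][110:220,75:255],None,fx=2.2,fy=2.2,interpolation=2);B=cv2.resize(s[0][200:390,70:240],None,fx=2.2,fy=2.2,interpolation=2)
A=cv2.copyMakeBorder(A,0,B.shape[0]-A.shape[0],0,0,0)
cv2.imwrite("pics/end.png",np.hstack([A,B])[:,:,::-1])
E
```

```text
[483.82717562   1.52593201 328.47496043] 33.025
top red 242 block xy [-5.6 82.2]
top yellow 253 block xy [-5.  22.9]
top green 218 block xy [ -6.4 -35.6]
top blue none
side red 373 block xy [-5.4 88.9]
side yellow 286 block xy [-4.3 28.9]
side green 4 block xy [-16.7 -39. ]
side blue 211 block xy [ -5.1 -89.1]
```

View pics/end.png

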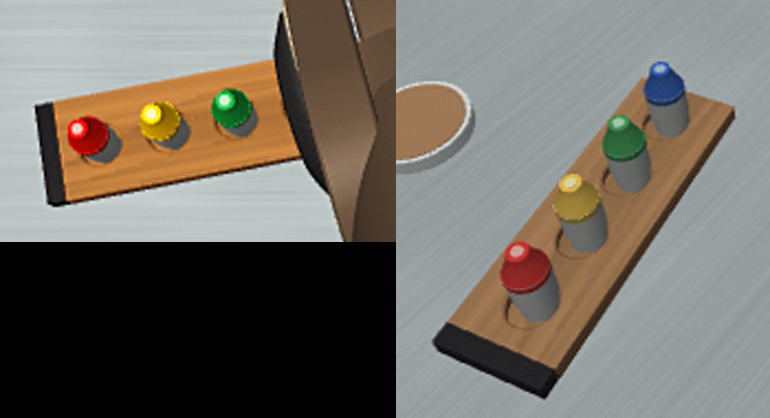

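All four stand upright in the right order, but the crude centroid check (fixed z = 61, highlights excluded) reads about 5 mm off. I'll check it properly with a modelled silhouette and move the arm out of the top view.

>>> jog_arm([
  [[0, 0, 0, 0, 0, 0.38, 1], [0, 0, 0, 0, 0, 0.38, 1], [0, 0, 0, 0, 0, 0.38, 1], [0, 0, 0, 0, 0, 0.38, 1], [0, 0, 0, 0, 0, 0, 1]],
])

```text
time_s: 33.75
position: [494.3, -219.2, 330.8]
orientation: [0.51, 0.501, 0.502, -0.486]
ft_force: [-0.5, 0.9, 0.5]
finger_gap: 1.0
```

```bash
cat > chk.py <<'E'
from h import *
p=[590.75,218.43,.199]
t=cam("top"); s=cam("side"); a=np.linspace(0,2*np.pi,40)
prof=[(0,14),(18,14),(18,16),(50,16),(70,8)]
def hull(c,xy,z0,pr):
    P=np.vstack([np.c_[xy[0]+r*np.cos(a),xy[1]+r*np.sin(a),a*0+z0+h] for h,r in pr])
    return cv2.convexHull(proj(c,P).astype(np.float32))[:,0]
def cen(h):
    m=cv2.moments(h.astype(np.float32)); return np.array([m["m10"],m["m01"]])/m["m00"]
cols=dict(red=(0,8,90),yellow=(17,35,30),green=(40,85,-30),blue=(98,128,-90))
K=3; ims=[]
meas={}
for n,c,(y0,y1,x0,x1) in(("top",t,(110,220,75,255)),("side",s,(200,390,70,240))):
    hsv=cv2.cvtColor(c[0],cv2.COLOR_RGB2HSV); im=cv2.resize(c[0][y0:y1,x0:x1],None,fx=K,fy=K,interpolation=2)[:,:,::-1].copy()
    for k,(lo,hi,y) in cols.items():
        xy=pose_pts(p,[0,y,0])[0,:2]; h=hull(c,xy,4,prof[3:])
        roi=np.zeros(hsv.shape[:2],np.uint8); cv2.fillConvexPoly(roi,np.round(h).astype(np.int32),1); roi=cv2.dilate(roi,np.ones((13,13)))
        H=hsv[...,0]; m=((H>=lo)&(H<=hi)|((k=="red")&(H>172)))&(hsv[...,1]>(165 if k in("red","yellow") else 110))&(roi>0)
        if m.sum()<80: continue
        # outer hull of mask fills the highlight
        pts=np.argwhere(m)[:,::-1].astype(np.float32); mc=cen(cv2.convexHull(pts)); meas[n,k]=mc
        for pr in(prof[3:],prof): cv2.polylines(im,[((hull(c,xy,4,pr)+.5-[x0,y0])*K).astype(np.int32)],True,(255,255,0),1)
    ims.append(im)
for k,(lo,hi,y) in cols.items():
    xy0=pose_pts(p,[0,y,0])[0,:2]; out=[]
    for sel in(("top",),("side",),("top","side")):
        if any((n,k) not in meas for n in sel): out.append(None); continue
        f=lambda v:np.concatenate([cen(hull(dict(top=t,side=s)[n],v[:2],v[2] if len(v)>2 else 4,prof[3:]))-meas[n,k] for n in sel])
        r=least_squares(f,list(xy0)+([4] if len(sel)>1 else []),diff_step=1e-3); d=r.x[:2]-p[:2]; ca,sa=np.cos(p[2]),np.sin(p[2])
        out.append(np.round([ca*d[0]+sa*d[1],-sa*d[0]+ca*d[1]-y,*r.x[2:]],1))
    print(k,"dx,dy top",out[0],"side",out[1],"both(+z underside)",out[2])
A,B=ims; B=cv2.resize(B,None,fx=330/B.shape[0]*1.0,fy=330/B.shape[0]); A=cv2.resize(A,None,fx=.9,fy=.9); A=cv2.copyMakeBorder(A,0,330-A.shape[0],0,0,0)
cv2.imwrite("pics/ov.png",np.hstack([A,B]))
E
python3 chk.py
```

```text
red dx,dy top [-2.4 -5.2] side [-1.7 -3.6] both(+z underside) [-1.2 -4.3  2.3]
yellow dx,dy top [-2.1 -4.7] side [-2.2 -3.7] both(+z underside) [-1.6 -4.3  2.8]
green dx,dy top [-3.2 -4.2] side [-2.6 -2.9] both(+z underside) [-2.2 -3.7  2.7]
blue dx,dy top [-2.7 -3.5] side [-1.8 -2.4] both(+z underside) [-1.8 -3.2  3. ]
```

View pics/ov.png

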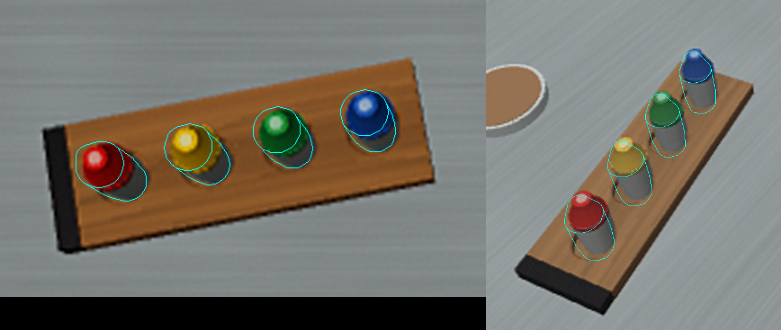

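```bash
python3 -c "
from station import arm,workorder
o=arm.observe(); print(o['time_s'],o['ft_force'],abs(o['dq']).max()); print(workorder.close_job())"
```

```text
33.85 [-0.48629747  0.8272192  -0.76676807] 0.022283357772849482
the job is handed in; nothing more can be done
None
```

I moved all four objectives into the block in reverse order and handed the job in at about 34 s of robot time. From the block's black bar outward they now stand red, yellow, green, blue. Each was lowered into its well before release, and the arm was parked clear above the empty tray.

**Last checks:**
- **Order and uprightness:** the order is right in both camera views. All four look upright; I checked that by eye and did not measure the tilt.
- **Position:** a silhouette fit to both views puts each objective 1–2 mm from its well's centre in x and 3–4 mm in y (limit 10 mm). The undersides come out at 2–3 mm above the bench, where the well floor is at 4 mm, so they are seated rather than resting on the rim.

**Disagreements:**
- **First position check:** a cruder colour-centroid check, taken earlier, showed larger offsets. It gave about 5 mm in x, and in y about 1 mm from the side camera but 5–8 mm from the top camera. I put this down to its fixed-height assumption and the excluded highlights, and relied on the silhouette fit instead.
- **Shared offset:** all four are off in the same direction by about 4 mm. The likely causes are bias in my first camera measurement of the objectives and the 2 mm calibration error.

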